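# Show the drill exit side of a bracket to the inspection camera

## Task

First push the drill's mushroom stop all the way down; it stays in. Then lift the bracket with the hole (not the undrilled one) out of the jig and hold it up to the inspection camera, rib side up: the hole's lower mouth 11 cm straight in front of the lens, the underside square to the leaning lens, the bracket's length in line with the camera housing's (either way round). Finish there, still holding it steady in the air, without touching the camera and leaving everything else where it is.

Things in the scene. Friction and masses are not known exactly. Their poses are not given: they have to be found in the camera images.
- stop (a joint): Travel of the mushroom stop button in m: 0 raised (start), 0.008 fully down. It moves straight down against about 4 N and stays where it is pushed (it latches; no spring back).
- stop_top (a point): Centre of the top of the red mushroom head (40 mm across, 12 mm thick, slightly domed), 80 mm above the bench when raised. It sits in the middle of a grey box 84 x 84 x 50 mm, fixed to the bench.
- jig: Fixed drill jig, a dark steel plate 150 (x) x 230 (y) x 20 mm, origin at the centre of its underside, z up. Two nests side by side, at y = +55 and -55 mm, each hold one bracket flat on the jig's top, its length along the jig's x, between small stops 6 mm high with about 2 mm play. The drilled bracket may be in either nest.
- bracket: The drilled bracket, loose, bare aluminium, about 0.2 kg. Base plate 100 (x) x 50 (y) x 10 mm with a 24 mm through hole at x = +28 mm; origin at the centre of the plate's underside, z up out of the ribbed side. Grip rib on the plate: 44 mm long (x from -44 to 0 mm), 12 mm thick (y from -6 to +6 mm), from z = 10 to z = 52 mm, flat sides facing +y and -y. It starts lying flat in the jig, its underside 20 mm above the bench.
- bracket_hole (a point): Centre of the hole's mouth in the underside of the drilled bracket (bracket frame: x = +28, y = 0, z = 0 mm). Its axes are the bracket's.
- blank: The undrilled bracket: same shape and size as the drilled one but without a hole. It lies in the jig's other nest, 110 mm away, and stays there.
- vision: Inspection camera's aluminium housing, 124 (x) x 80 (y) x 50 mm, fixed to the bench; origin at the centre of its underside, x along its length, z up.
- lens: The camera's lens barrel, black, 48 mm across with a white 62 mm lamp ring, fixed on the housing. Origin at the centre of the front glass (100 mm above the bench, at x = -30 mm of the housing); z is the viewing axis, pointing up and leaning 0.35 rad (20 degrees) from vertical towards the housing's -x; y is the housing's y; x is the housing's length as seen by the lens (tilted with it).
- focus (a point): Point in the air 110 mm in front of the front glass on the viewing axis, with the axes of the lens. Nothing is visible there. The hole's lower mouth belongs here, with the bracket's z along this z and the bracket's x along this x or opposite to it.
- oil: Bystander: small closed bottle, 52 mm across, 110 mm high, standing beyond the jig. Origin at the centre of its underside.
- bin: Bystander: open red stock bin 90 x 120 x 50 mm, standing beyond the jig. Origin at the centre of its underside.
- driver: Bystander: screwdriver lying beyond the jig, 170 mm long. Leave it.
There are look-alikes about, which are no part of the job. What is shaped like the vision but pink is not meant. Leave any turquoise look-alike of the bracket alone.

How it is judged:
By the outcome, as a careful person would: the job done as asked, in the order asked, and still so for the second after the job is handed in, while the arm keeps its last pose, push and grip.
It also fails if it takes over 58 s, if anything falls off the work surface, if the arm or the gripper's body presses on something with over 40 N, if the wrist force passes 120 N, or if a joint passes its speed limit or range.

## Robot

A 6-joint arm with a two-finger parallel gripper is mounted at the origin on the work surface. World frame = base frame: x ahead of the robot, y to its left, z up, the work surface at z = 0. Lengths are in mm, angles in degrees, forces in N, time in s.
With the tool pointing down it reaches from about 325 to 900 mm from the base axis. Payload 6.1 kg.
Tool frame: the origin (TCP) lies midway between the tips of the shut fingers; the grasp point (between the pads) lies 19 mm behind it; y points along the fingers, x is the direction in which the jaws open and shut, and the axes are right-handed (so a half turn about y gives the same grasp; the last joint's range is limited). The gripper opens to 87 mm and grips with 3 to 60 N. Pads are 19 mm wide; open, the fingers measure 117 mm over their backs; the gripper's body (75 mm by 190 mm) begins 51 mm behind the grasp point.
Start: joints at [-72.943, 12.628, 87.462, -0, 79.91, -7.225], TCP at [257.009, -569.703, 222.538] pointing down, gripper open.
Joint ranges: [-170.65, 170.65], [-52.31, 119.04], [5.05, 147.46], [-71.25, 251.25], [11.57, 151.72], [-153.62, 153.62]. Speed limits (degrees/s): [147.25, 147.25, 172.46, 180, 180, 180].

## Interface

Orientations are given as [roll, pitch, yaw] about the fixed x, y, z axes, in that order (R = Rz(yaw) Ry(pitch) Rx(roll)).
In Python, from rig import env gives the robot as it stands. The module is installed in compiled form; this text tells all that it offers.
- The arm moves only by the tool arm_command, never from a script. Its arguments are lists of equal length, an entry for each row: "grip": the closure in counts, from 0 (fully open) to 255 (shut); "travel": the shift along the tool's x, y, z in mm, a list of three; "twist": the turn, a rotation vector about the tool's x, y, z in degrees, a list of three. A call has 1 to 8 rows; each row shifts and turns the pose as measured when the row begins, along the tool's axes as they then stand; what a row does not reach is not made up. A row lasts 1/10 s, in which the tool goes at most 50 mm and 8.59 degrees, less where a joint would pass 70% of its speed; a pose out of reach is approached as far as the arm can. A call with a gripper value outside its range is refused whole. The fingers move at their own pace and stop on an object; "newtons" is the grip in N (left out, the last holds). Time passes only in rows, so rows that do not move let the fingers close. It gives the time, the measured TCP pose, the force and the opening at its end, in the units of the state.
- env.get_state(): the state, without advancing time (a new reading comes with each control period).
- env.get_image(name): name is "scene" or "top"; returns (picture, depth): 420x560x3 uint8, red, green, blue; 420x560 float32, mm along the optical axis (not along the pixel's ray), 0 where there is no reading.
- env.camera_info(name): a dict with "fx", "fy", "cx", "cy" (pixels), "position" and "orientation" of the camera in the world. Camera axes: x right, y down, z forward; pixel columns grow to the right and rows downward; lengths in mm; the calibration is good to about 2 mm. A picture is of the moment at which its call begins. camera_info takes no time and is no camera call.
- env.hand_in(): hands the job in, once; it reports no verdict.
The state is a dict: "t": time; "qpos": joint angles; "joint_velocities": joint speeds; "effort": joint torques, N m; "eef_pos": TCP position; "tcp_rot": TCP orientation; "ft_force": force on the tool from outside, world axes, zero at the start; "torque": the same for the moment, N m; "gripper_width": opening from 0.0 (shut) to 1.0 (fully open).
Only numpy, scipy, OpenCV 4.12 (cv2) and the standard library are available. Lean on these libraries where they do the work, as an engineer would, in place of code of your own. Each camera call takes 0.05 s, during which the arm holds its last target.

## Working session

There is one attempt and no reset: what is moved stays moved. The work goes in short steps, Python scripts to look and compute and a tool call to move; the robot and the scene stay as the last step left them, time stands still between calls to the robot, and variables do not carry over. Pictures are saved under pics/ and viewed, and the job is handed in when it is done.

Besides the shell and the picture viewer there is one more tool, called by a JSON object that holds its "fn" and its "kwargs", one argument or row to a line. arm_command: Moves the arm, as the interface text tells. Its arguments: {"type":"object","properties":{"grip":{"type":"array","items":{"type":"number"}},"travel":{"type":"array","items":{"type":"array","items":{"type":"number"}}},"twist":{"type":"array","items":{"type":"array","items":{"type":"number"}}},"newtons":{"type":"number"}},"required":["grip","travel","twist"]}

```bash
mkdir -p pics; python3 - <<'E'
from rig import env
import cv2,numpy as np
for n in("scene","top"):
    p,d=env.get_image(n); cv2.imwrite(f"pics/{n}0.png",p[:,:,::-1]); np.save(f"pics/{n}0_d.npy",d)
    print(n,env.camera_info(n))
print(env.get_state())
E
```

```text
scene {'fx': 461.9084449428355, 'fy': 461.9084449428355, 'cx': 284.3564047281483, 'cy': 208.60915891912524, 'position': array([1176.85800722,  -89.37137558, 1004.15992561]), 'orientation': array([-143.2827739 ,   -0.96546866,   81.02836125])}
top {'fx': 504.63000017938225, 'fy': 504.63000017938225, 'cx': 282.2909067334144, 'cy': 211.60024616471372, 'position': array([ 330.4272337 ,   29.13891736, 1329.98310418]), 'orientation': array([-170.54974394,    1.85997956,  -91.76112859])}
{'t': 0.1, 'qpos': array([-7.29424153e+01,  1.26713066e+01,  8.75173307e+01,  2.32810274e-05,
        7.99091708e+01, -7.22676844e+00]), 'joint_velocities': array([ 0.06309591, -0.03238055, -0.13658688,  0.02850419, -0.04529607,
        0.00953   ]), 'effort': array([ 9.68679742e-04, -4.95945489e+01, -3.88521516e+01,  7.01953168e-02,
        5.15538210e-02, -6.67307404e-05]), 'eef_pos': array([ 256.86120949, -569.18941019,  221.55768538]), 'tcp_rot': array([-89.98767331,   0.09702825, -65.71564051]), 'ft_force': array([-0.3021013 ,  0.63103755, -0.25422914]), 'torque': array([-0.01803945, -0.02313239,  0.01180747]), 'gripper_width': 0.9960339189736491}
```

View pics/scene0.png

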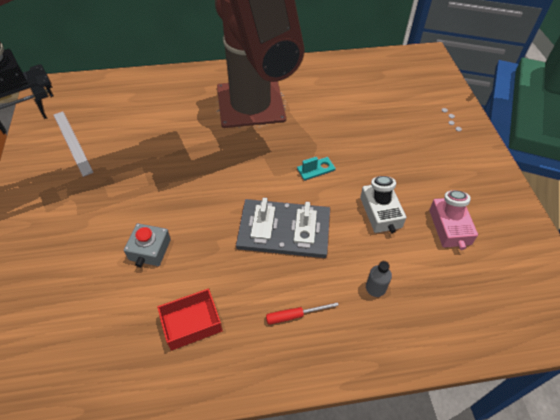

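View pics/top0.png

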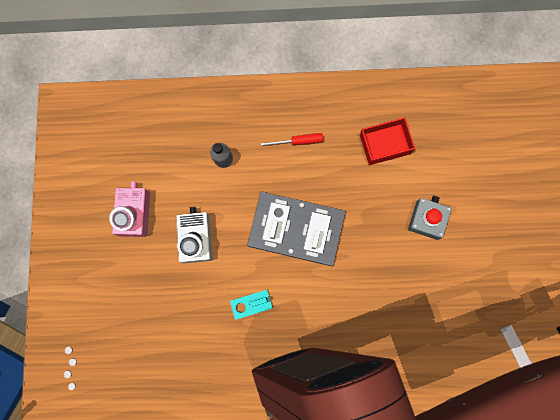

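```bash
python3 - <<'E'
import cv2,numpy as np
t=cv2.imread("pics/top0.png");s=cv2.imread("pics/scene0.png")
a=cv2.resize(t[180:275,165:355],None,fx=4,fy=4,interpolation=cv2.INTER_CUBIC)
cv2.imwrite("pics/topcrop.png",a)
b=cv2.resize(s[165:265,230:420],None,fx=4,fy=4,interpolation=cv2.INTER_CUBIC)
cv2.imwrite("pics/scenecrop.png",b)
c=np.hstack([cv2.resize(t[190:245,400:460],None,fx=6,fy=6,interpolation=cv2.INTER_CUBIC),cv2.resize(s[215:270,120:180],None,fx=6,fy=6,interpolation=cv2.INTER_CUBIC)])
cv2.imwrite("pics/stopcrop.png",c)
E
```

```text
(no output)
```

View pics/topcrop.png

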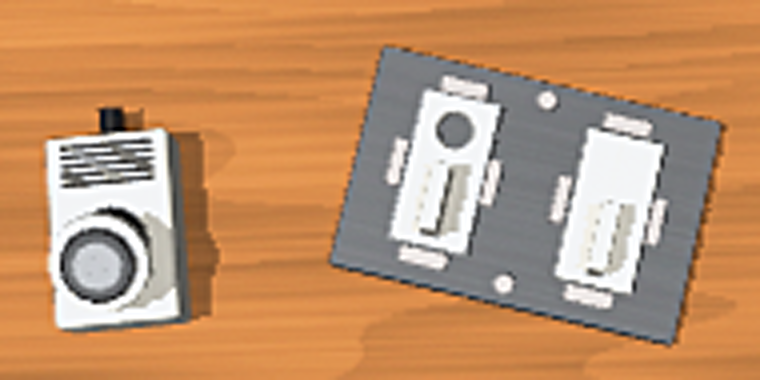

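View pics/scenecrop.png

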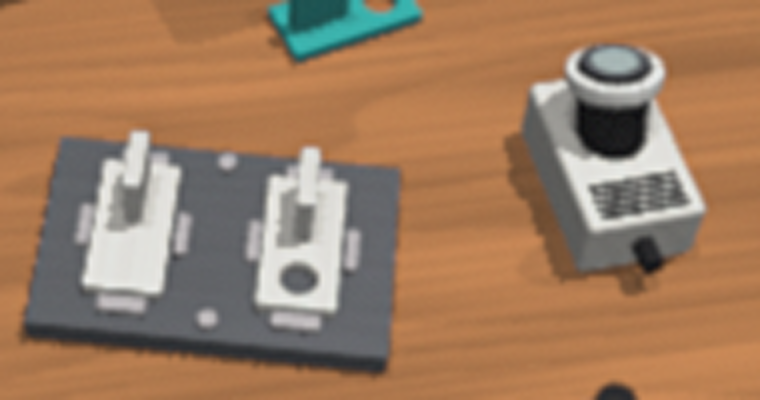

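View pics/stopcrop.png

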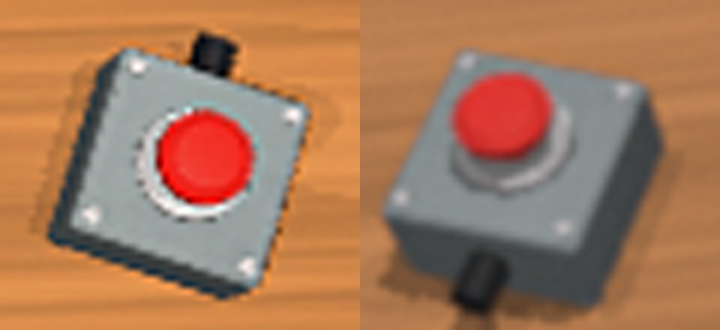

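```bash
cat > h.py <<'E'
import cv2,numpy as np
from scipy.spatial.transform import Rotation as R
from rig import env
def cam(n):
    c=env.camera_info(n); return c,R.from_euler('xyz',c['orientation'],degrees=True).as_matrix(),np.array(c['position'])
def ray(n,uv):
    c,M,p=cam(n); uv=np.atleast_2d(uv).astype(float)
    d=np.c_[(uv[:,0]-c['cx'])/c['fx'],(uv[:,1]-c['cy'])/c['fy'],np.ones(len(uv))]@M.T
    return p,d
def plane(n,uv,z):
    p,d=ray(n,uv); return p+d*((z-p[2])/d[:,2])[:,None]
def cloud(n,dep):
    h,w=dep.shape; v,u=np.mgrid[:h,:w]; p,d=ray(n,np.c_[u.ravel(),v.ravel()])
    X=(p+d*dep.ravel()[:,None]).reshape(h,w,3); X[dep==0]=np.nan; return X
def tri(a,b):
    (p,d),(q,e)=ray('top',a),ray('scene',b); d=d[0]/np.linalg.norm(d);e=e[0]/np.linalg.norm(e)
    s=np.linalg.lstsq(np.c_[d,-e],q-p,rcond=None)[0]; P=p+s[0]*d;Q=q+s[1]*e
    return (P+Q)/2,np.linalg.norm(P-Q)
E
python3 - <<'E'
from h import *
im={};X={}
for n in('top','scene'):
    im[n]=cv2.imread(f'pics/{n}0.png'); X[n]=cloud(n,np.load(f'pics/{n}0_d.npy'))
box={'top':dict(stop=(400,190,460,245),jig=(235,180,360,275),vis=(165,195,225,275)),
     'scene':dict(stop=(115,215,180,275),jig=(225,180,340,265),vis=(355,165,412,240))}
c={}
for n in box:
    print(n)
    x0,y0,x1,y1=box[n]['stop']; p=im[n][y0:y1,x0:x1].astype(int)
    m=(p[...,2]>140)&(p[...,1]<80)&(p[...,0]<80); v,u=np.nonzero(m); c[n]=(u.mean()+x0,v.mean()+y0)
    P=X[n][y0:y1,x0:x1][m]; print('stop',c[n],m.sum(),plane(n,c[n],78),np.nanmedian(P,0),np.nanmax(P[:,2]))
    # rib tops, plates
    x0,y0,x1,y1=box[n]['jig']; P=X[n][y0:y1,x0:x1]; z=P[...,2]
    print('jig zhist',np.histogram(z[~np.isnan(z)],bins=[-10,-4,4,10,15,18,22,26,28,32,36,50,66,69,75,80]))
    for nm,lo,hi in(('rib',64,80),('plate',27,34)):
        m=((z>lo)&(z<hi)).astype(np.uint8); k,l,st,ce=cv2.connectedComponentsWithStats(m)
        for i in range(1,k):
            if st[i,4]<20: continue
            q=P[l==i]; r=cv2.minAreaRect(q[:,:2].astype(np.float32)); print(nm,st[i],ce[i]+[x0,y0],q.mean(0).round(1),np.round(r[0],1),np.round(r[1],1),round(r[2],1))
    m=((z>15)&(z<90)).astype(np.uint8); q=P[m>0]; r=cv2.minAreaRect(q[:,:2].astype(np.float32)); print('jig',r)
    x0,y0,x1,y1=box[n]['vis']; P=X[n][y0:y1,x0:x1]; z=P[...,2]
    for nm,lo,hi in(('houstop',46,54),('lens',85,115)):
        q=P[(z>lo)&(z<hi)]; r=cv2.minAreaRect(q[:,:2].astype(np.float32)); print(nm,len(q),q.mean(0).round(1),r)
print(tri(c['top'],c['scene']))
E
```

```text
top
stop (np.float64(433.65425531914894), np.float64(215.85106382978722)) 188 [[ 515.74625795 -312.91064233   78.        ]] [ 516.14324748 -313.25757771   76.77591428] 84.69899312319035
jig zhist (array([ 898, 5738,  224,  250,  967, 1630,  736,  383,  659,  144,   15,
         22,   39,  116,    8]), array([-10,  -4,   4,  10,  15,  18,  22,  26,  28,  32,  36,  50,  66,
        69,  75,  80]))
rib [34 40  9 18 86] [273.18604651 228.45348837] [499.1  87.8  70.9] [499.1  88.2] [12.  43.5] 74.7
rib [77 50  8 18 83] [315.59036145 238.63855422] [469.7 -17.7  70.7] [470.3 -17.8] [11.6 43.5] 75.1
plate [ 28  22  27  41 411] [276.56690998 222.61800487] [519.7  80.5  29.8] [521.1  80.6] [ 52.  101.6] 74.9
plate [ 69  30  27  44 505] [317.15049505 231.07128713] [493.9 -24.1  29.8] [493.2 -26.1] [ 53.9 110.7] 74.0
jig ((506.14044189453125, 30.01909637451172), (229.7803955078125, 150.6891326904297), 74.8250961303711)
houstop 783 [499.  292.2  49.4] ((488.7249755859375, 296.010498046875), (123.68241119384766, 80.6103515625), 3.924715280532837)
lens 482 [462.1 293.3  98.2] ((463.3886413574219, 2
[... 648 characters left out ...]
] [499.4  90.6] [11.8 46. ] 75.1
plate [ 26  24  24  39 512] [262.625   222.96875] [498.6 -22.2  30. ] [495.3 -22.8] [ 51.5 119.2] 74.7
plate [ 69  28  23  35 488] [305.06352459 225.8545082 ] [523.4  84.2  30.2] [518.3  85.5] [ 49.9 108.7] 74.9
jig ((507.38543701171875, 32.386756896972656), (229.87303161621094, 153.62879943847656), 74.7947006225586)
houstop 743 [506.9 294.7  50.3] ((490.231201171875, 298.3707275390625), (125.32144165039062, 81.09681701660156), 2.606318473815918)
lens 328 [470.8 293.8 100. ] ((465.9098815917969, 296.210693359375), (60.169578552246094, 56.61714172363281), 63.020530700683594)
(array([ 516.95877406, -314.36859482,   69.80510282]), np.float64(1.5077558584060005))
```

Candidates, as pixels in the top view:
- **Bracket:** drilled bracket in the left nest (277,218) with its hole at (279,211). The blank (317,230) and the turquoise look-alike (251,304) could be mistaken for it.
- **Vision camera:** the white one (192,240) is meant, not the pink one (128,212).
- **Stop:** the red mushroom (434,216). The red bin (387,141) and the screwdriver handle (308,139) are the other red things.

The close crop shows a dark hole in the left-nest bracket and none in the right-nest one. The depth sizes match the description: rib 12x44, jig 230x150, housing 124x80.

I'll go to the stop first.

{"fn": "arm_command", "kwargs": {
  "grip": [255, 255, 255, 255, 255, 255, 255, 255],
  "travel": [
    [-16, 13, 43],
    [-16, 13, 43],
    [-16, 13, 43],
    [-16, 13, 43],
    [-16, 13, 43],
    [-16, 13, 43],
    [-16, 13, 43],
    [-14, 13, 42]
  ],
  "twist": [
    [0, 0, 0],
    [0, 0, 0],
    [0, 0, 0],
    [0, 0, 0],
    [0, 0, 0],
    [0, 0, 0],
    [0, 0, 0],
    [0, 0, 0]
  ],
  "newtons": 30
}}

```text
t: 0.9
eef_pos: [521.6, -309.9, 112.3]
tcp_rot: [-90.1, 0.0, -66.4]
ft_force: [0.9, -0.3, 0.6]
gripper_width: 0.353
```

{"fn": "arm_command", "kwargs": {
  "grip": [255, 255, 255, 255, 255],
  "travel": [
    [1, 0, -4],
    [0, 10, 0],
    [0, 5, 0],
    [0, 0, 0],
    [0, 0, 0]
  ],
  "twist": [
    [0, 0, 0],
    [0, 0, 0],
    [0, 0, 0],
    [0, 0, 0],
    [0, 0, 0]
  ]
}}

```text
t: 1.4
eef_pos: [518.1, -307.8, 92.0]
tcp_rot: [-90.3, 0.4, -66.1]
ft_force: [0.3, 0.1, 0.5]
gripper_width: 0.012
```

{"fn": "arm_command", "kwargs": {
  "grip": [255, 255, 255, 255, 255, 255],
  "travel": [
    [4.5, 3, -2],
    [0, 5, 0],
    [0, 4, 0],
    [0, 4, 0],
    [0, 3, 0],
    [0, 0, 0]
  ],
  "twist": [
    [0, 0, 0],
    [0, 0, 0],
    [0, 0, 0],
    [0, 0, 0],
    [0, 0, 0],
    [0, 0, 0]
  ]
}}

```text
t: 2.0
eef_pos: [517.6, -316.3, 74.0]
tcp_rot: [-90.2, 0.2, -66.4]
ft_force: [-0.1, -0.4, 1.2]
gripper_width: 0.003
```

{"fn": "arm_command", "kwargs": {
  "grip": [255, 255, 255],
  "travel": [
    [-3, 2, 0],
    [0, 3, 0],
    [0, 2, 0]
  ],
  "twist": [
    [0, 0, 0],
    [0, 0, 0],
    [0, 0, 0]
  ]
}}

```text
t: 2.3
eef_pos: [517.4, -314.6, 71.7]
tcp_rot: [-90.2, 0.0, -66.3]
ft_force: [-6.7, 4.7, 17.9]
gripper_width: 0.006
```

{"fn": "arm_command", "kwargs": {
  "grip": [255, 255],
  "travel": [
    [0, 3, 0],
    [0, 2, 0]
  ],
  "twist": [
    [0, 0, 0],
    [0, 0, 0]
  ]
}}

```text
t: 2.5
eef_pos: [517.4, -314.6, 71.8]
tcp_rot: [-90.2, 0.0, -66.3]
ft_force: [-4.8, 3.7, 12.5]
gripper_width: 0.005
```

{"fn": "arm_command", "kwargs": {
  "grip": [255, 255],
  "travel": [
    [0, 5, 0],
    [0, 3, 0]
  ],
  "twist": [
    [0, 0, 0],
    [0, 0, 0]
  ]
}}

```text
t: 2.7
eef_pos: [517.5, -314.6, 71.7]
tcp_rot: [-90.3, -0.0, -66.2]
ft_force: [-9.3, 5.5, 18.2]
gripper_width: 0.007
```

{"fn": "arm_command", "kwargs": {
  "grip": [255, 255, 255, 255],
  "travel": [
    [0, -15, 0],
    [0, -35, 0],
    [0, -45, 0],
    [0, -45, 0]
  ],
  "twist": [
    [0, 0, 0],
    [0, 0, 0],
    [0, 0, 0],
    [0, 0, 0]
  ]
}}

```text
t: 3.1
eef_pos: [513.1, -309.3, 206.2]
tcp_rot: [-90.8, 0.9, -66.1]
ft_force: [1.7, 0.1, 0.3]
gripper_width: 0.002
```

{"fn": "arm_command", "kwargs": {
  "grip": [255, 255, 255, 255, 255, 255],
  "travel": [
    [0, 0, 0],
    [0, 0, 0],
    [0, 0, 0],
    [0, 0, 0],
    [0, 0, 0],
    [0, 0, 0]
  ],
  "twist": [
    [0, 8, 0],
    [0, 8, 0],
    [0, 8, 0],
    [0, 8, 0],
    [0, 7, 0],
    [0, 0, 0]
  ]
}}

```text
t: 3.7
eef_pos: [516.3, -309.9, 214.1]
tcp_rot: [-90.5, -0.1, -106.5]
ft_force: [-0.3, -0.7, 0.4]
gripper_width: 0.007
```

```bash
cat >> h.py <<'E'
def togo(target,rot=None):
    s=env.get_state(); M=R.from_euler('xyz',s['tcp_rot'],degrees=True)
    print('pos',s['eef_pos'].round(1),'rot',s['tcp_rot'].round(2),'q',s['qpos'].round(1),'w',round(s['gripper_width'],3),'f',s['ft_force'].round(1),'t',s['t'])
    print('travel',M.inv().apply(np.array(target)-s['eef_pos']).round(1))
    if rot is not None: print('twist',(M.inv()*rot).as_rotvec(degrees=True).round(2))
E
python3 - <<'E'
from h import *
p,d=env.get_image('scene'); cv2.imwrite('pics/s1.png',p[...,::-1]); X=cloud('scene',d)[215:275,115:180];q=p[215:275,115:180].astype(int)
m=(q[...,0]>140)&(q[...,1]<80); print(m.sum(),np.nanmedian(X[m],0))
p,d=env.get_image('top'); X=cloud('top',d)
togo([505,87.5,150],R.from_euler('xyz',[-90,0,-105.1],degrees=True))
E
```

```text
169 [ 522.22353096 -313.04506057   69.64785518]
pos [ 516.3 -310.   214.1] rot [-9.0560e+01 -5.0000e-02 -1.0628e+02] q [-38.3  10.3  91.1  -0.3  79.1  68. ] w 0.01 f [1.  0.1 0.1] t 3.8
travel [-378.4   65.  -121.6]
twist [ 0.56 -1.18  0.04]
```

View pics/s1.png

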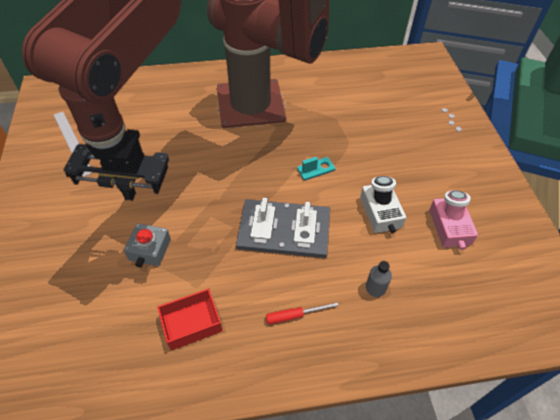

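The scene picture shows the red head now low on its box at (145,237). By depth it dropped from 77.8 to 69.6 mm, so the 8 mm travel is done. Next is moving over the drilled bracket.

{"fn": "arm_command", "kwargs": {
  "grip": [0, 0, 0, 0, 0, 0, 0, 0],
  "travel": [
    [-47, 0, -15],
    [-47, 0, -15],
    [-47, 0, -15],
    [-47, 0, -15],
    [-47, 0, -15],
    [-47, 0, -15],
    [-47, 4, -15],
    [-45, 4, -15]
  ],
  "twist": [
    [0, -1, 0],
    [0, 0, 0],
    [0, 0, 0],
    [0, 0, 0],
    [0, 0, 0],
    [0, 0, 0],
    [0, 0, 0],
    [0, 0, 0]
  ]
}}

```text
t: 4.6
eef_pos: [495.2, 85.7, 205.3]
tcp_rot: [-90.5, -0.0, -104.4]
ft_force: [0.8, 1.1, -0.3]
gripper_width: 0.649
```

{"fn": "arm_command", "kwargs": {
  "grip": [0, 0, 0, 0],
  "travel": [
    [0, 0, 0],
    [0, 0, 0],
    [0, 0, 0],
    [0, 0, 0]
  ],
  "twist": [
    [0, 0, 0],
    [0, 0, 0],
    [0, 0, 0],
    [0, 0, 0]
  ]
}}

```text
t: 5.0
eef_pos: [493.6, 90.4, 204.5]
tcp_rot: [-90.6, 0.0, -103.5]
ft_force: [-0.4, -0.3, 1.1]
gripper_width: 0.969
```

```bash
python3 - <<'E'
from h import *
togo([505,87.5,130],R.from_euler('xyz',[-90,0,-105.1],degrees=True))
E
```

```text
pos [493.6  90.4 204.5] rot [-9.0550e+01  1.0000e-02 -1.0347e+02] q [  1.3  -3.2 106.3   0.2  77.5 104.7] w 0.969 f [-0.4 -0.3  1.1] t 5.0
travel [ 0.2 74.4 12.5]
twist [0.55 1.63 0.  ]
```

{"fn": "arm_command", "kwargs": {
  "grip": [0, 0, 0, 0, 0],
  "travel": [
    [0, 0, 12],
    [0, 35, 0],
    [0, 30, 0],
    [0, 9, 0],
    [0, 0, 0]
  ],
  "twist": [
    [0.5, 1.6, 0],
    [0, 0, 0],
    [0, 0, 0],
    [0, 0, 0],
    [0, 0, 0]
  ]
}}

```text
t: 5.5
eef_pos: [511.7, 80.8, 130.7]
tcp_rot: [-89.6, 0.0, -105.9]
ft_force: [0.6, -0.5, 0.4]
gripper_width: 0.999
```

```bash
python3 - <<'E'
from h import *
togo([505,87.5,36],R.from_euler('xyz',[-90,0,-105.1],degrees=True))
E
```

```text
pos [511.7  80.8 130.7] rot [-8.957e+01  4.000e-02 -1.059e+02] q [ 3.000e-01  2.600e+00  1.088e+02 -1.000e-01  6.820e+01  1.062e+02] w 0.999 f [ 0.6 -0.5  0.4] t 5.5
travel [-4.6 94.7 -9. ]
twist [-0.43 -0.8  -0.04]
```

{"fn": "arm_command", "kwargs": {
  "grip": [0, 0, 0, 0],
  "travel": [
    [-4, 0, -8],
    [0, 10, 0],
    [0, 10, 0],
    [0, 0, 0]
  ],
  "twist": [
    [-0.4, -0.8, 0],
    [0, 0, 0],
    [0, 0, 0],
    [0, 0, 0]
  ]
}}

```text
t: 5.9
eef_pos: [507.6, 86.5, 113.1]
tcp_rot: [-89.7, 0.1, -105.1]
ft_force: [-0.1, 0.1, 0.0]
gripper_width: 1.002
```

```bash
python3 - <<'E'
from h import *
for n in('top','scene'):
    p,d=env.get_image(n); cv2.imwrite(f'pics/{n}2.png',cv2.resize(p[150:280,180:400,::-1],None,fx=3,fy=3,interpolation=2))
togo([505,87.5,36],R.from_euler('xyz',[-90,0,-105.1],degrees=True))
E
```

```text
pos [508.3  86.5 114.2] rot [ -89.6     0.15 -105.15] q [  0.9   3.5 109.9   0.   66.2 106. ] w 0.996 f [-0.6 -0.5  0.3] t 6.0
travel [ 0.1 78.1 -4. ]
twist [-0.4  -0.05 -0.15]
```

View pics/scene2.png

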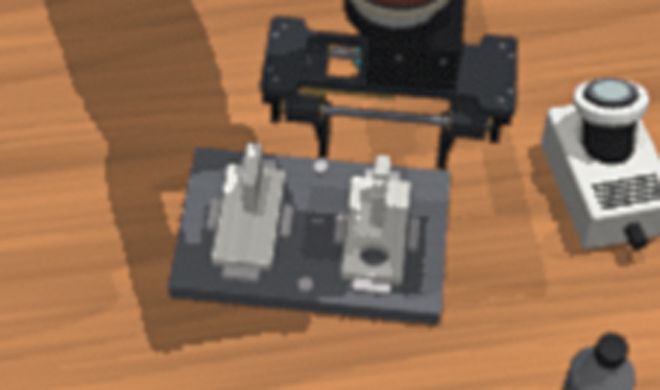

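The scene crop shows the open jaws (320 and 445, 150) straddling the rib of the drilled bracket, whose hole is at (375,255). I'm descending onto it.

{"fn": "arm_command", "kwargs": {
  "grip": [0, 0, 0, 0, 0],
  "travel": [
    [0, 20, -3],
    [0, 22, 0],
    [0, 18, 0],
    [0, 12, 0],
    [0, 0, 0]
  ],
  "twist": [
    [-0.4, 0, 0],
    [0, 0, 0],
    [0, 0, 0],
    [0, 0, 0],
    [0, 0, 0]
  ]
}}

```text
t: 6.5
eef_pos: [509.3, 87.9, 43.6]
tcp_rot: [-89.6, 0.3, -105.1]
ft_force: [-0.2, -0.2, -0.5]
gripper_width: 1.001
```

```bash
python3 - <<'E'
from h import *
togo([505,87.5,36],R.from_euler('xyz',[-90,0,-105.1],degrees=True))
E
```

```text
pos [509.3  87.9  43.6] rot [ -89.59    0.27 -105.1 ] q [  0.9   9.5 112.    0.2  58.  106. ] w 1.001 f [-0.2 -0.2 -0.5] t 6.5
travel [ 1.5  7.5 -4.1]
twist [-0.41 -0.   -0.27]
```

{"fn": "arm_command", "kwargs": {
  "grip": [0, 0, 120, 170, 200, 255, 255, 255],
  "travel": [
    [1.5, 7, -4],
    [0, 0, 0],
    [0, 0, 0],
    [0, 0, 0],
    [0, 0, 0],
    [0, 0, 0],
    [0, 0, 0],
    [0, 0, 0]
  ],
  "twist": [
    [-0.4, 0, -0.2],
    [0, 0, 0],
    [0, 0, 0],
    [0, 0, 0],
    [0, 0, 0],
    [0, 0, 0],
    [0, 0, 0],
    [0, 0, 0]
  ],
  "newtons": 40
}}

```text
t: 7.3
eef_pos: [507.9, 87.6, 39.9]
tcp_rot: [-89.7, 0.1, -105.1]
ft_force: [-0.0, 0.5, -0.1]
gripper_width: 0.541
```

{"fn": "arm_command", "kwargs": {
  "grip": [255, 255, 255],
  "travel": [
    [0, 0, 0],
    [0, 0, 0],
    [0, 0, 0]
  ],
  "twist": [
    [0, 0, 0],
    [0, 0, 0],
    [0, 0, 0]
  ]
}}

```text
t: 7.6
eef_pos: [507.9, 87.6, 40.0]
tcp_rot: [-89.7, 0.1, -105.1]
ft_force: [0.5, -0.2, 0.1]
gripper_width: 0.265
```

```bash
python3 - <<'E'
from h import *
togo([505,87.5,36],R.from_euler('xyz',[-90,0,-105.1],degrees=True))
E
```

```text
pos [507.9  87.6  40. ] rot [ -89.67    0.15 -105.1 ] q [1.000e+00 9.800e+00 1.121e+02 1.000e-01 5.770e+01 1.060e+02] w 0.265 f [ 0.5 -0.2  0.1] t 7.6
travel [ 0.8  3.9 -2.8]
twist [-0.33  0.   -0.15]
```

{"fn": "arm_command", "kwargs": {
  "grip": [255, 255, 255, 255, 255, 255],
  "travel": [
    [0.5, 4, -3],
    [0, 0, 0],
    [0, 0, 0],
    [0, 0, 0],
    [0, 0, 0],
    [0, 0, 0]
  ],
  "twist": [
    [0, 0, 0],
    [0, 0, 0],
    [0, 0, 0],
    [0, 0, 0],
    [0, 0, 0],
    [0, 0, 0]
  ],
  "newtons": 50
}}

```text
t: 8.2
eef_pos: [504.4, 87.9, 35.3]
tcp_rot: [-89.7, 0.1, -105.1]
ft_force: [-0.1, 0.1, 0.1]
gripper_width: 0.135
```

```bash
python3 - <<'E'
from h import *
togo([505,87.5,36],R.from_euler('xyz',[-90,0,-105.1],degrees=True))
E
```

```text
pos [504.4  87.9  35.3] rot [ -89.68    0.14 -105.08] q [1.000e+00 9.800e+00 1.127e+02 1.000e-01 5.710e+01 1.061e+02] w 0.135 f [-0.1  0.1  0.1] t 8.2
travel [ 0.2 -0.7  0.6]
twist [-0.32  0.02 -0.14]
```

{"fn": "arm_command", "kwargs": {
  "grip": [255, 255, 255, 255, 255, 255, 255, 255],
  "travel": [
    [0, -8, 0],
    [0, -15, 0],
    [0, -30, 0],
    [0, -40, 0],
    [0, -40, 0],
    [0, -40, 0],
    [0, -30, 0],
    [0, 0, 0]
  ],
  "twist": [
    [0, 0, 0],
    [0, 0, 0],
    [0, 0, 0],
    [0, 0, 0],
    [0, 0, 0],
    [0, 0, 0],
    [0, 0, 0],
    [0, 0, 0]
  ],
  "newtons": 50
}}

```text
t: 9.0
eef_pos: [499.3, 87.7, 245.2]
tcp_rot: [-90.2, 0.0, -105.1]
ft_force: [0.4, 0.1, -2.6]
gripper_width: 0.132
```

```bash
python3 - <<'E'
from h import *
togo([505,87.5,236],R.from_euler('xyz',[-90,0,-105.1],degrees=True))
im={n:env.get_image(n) for n in('top','scene')}
for n,b in(('top',(165,195,225,275)),('scene',(355,165,412,240))):
    p,d=im[n]; cv2.imwrite(f'pics/{n}3.png',p[...,::-1]); np.save(f'pics/{n}3_d.npy',d)
    o=cv2.imread(f'pics/{n}0.png'); X=cloud(n,np.load(f'pics/{n}0_d.npy'))
    x0,y0,x1,y1=b; P=X[y0:y1,x0:x1];z=P[...,2]
    # ring/lens: plane fit & circle
    q=P[(z>85)&(z<125)]; 
    k=np.ones(len(q),bool)
    for _ in range(6):
        c=q[k].mean(0); n3=np.linalg.svd(q[k]-c,full_matrices=False)[2][2]; n3*=np.sign(n3[2]); r=(q-c)@n3; k=abs(r)<2.5
    hull=cv2.minEnclosingCircle((q[k][:,:2]-0).astype(np.float32))
    el=cv2.fitEllipse(cv2.convexHull(q[k][:,:2].astype(np.float32)))
    print(n,'ring c',c.round(1),'n',n3.round(3),np.degrees(np.arctan2(n3[1],n3[0])).round(1),k.sum(),el)
    # side edges of housing top: fit lines to extreme y per x bin
    q=P[(z>44)&(z<56)]
    A=[];B=[]
    for xx in np.arange(440,560,5):
        s=q[(q[:,0]>=xx)&(q[:,0]<xx+5)]
        if len(s)>5: A.append((s[:,0].mean(),np.max(s[:,1])));B.append((s[:,0].mean(),np.min(s[:,1])))
    for e in(A,B):
        e=np.array(e,np.float32); l=cv2.fitLine(e,cv2.DIST_HUBER,0,.01,.01).ravel(); print('edge',np.degrees(np.arctan2(l[1],l[0])).round(2),(l[3]+(490-l[2])*l[1]/l[0]).round(1))
    for i in (0,):
        print('xrange',q[:,0].min(),q[:,0].max())
E
```

```text
pos [499.3  87.7 245.2] rot [-9.0200e+01  2.0000e-02 -1.0511e+02] q [ 1.000e+00 -4.400e+00  1.030e+02  1.000e-01  8.160e+01  1.061e+02] w 0.132 f [ 0.4  0.1 -2.6] t 9.0
travel [-1.3  9.2  5.5]
twist [ 0.2  -0.01 -0.02]
top ring c [460.2 293.7  97.9] n [-0.336 -0.039  0.941] -173.5 263 ((460.1933898925781, 293.6852722167969), (54.91377639770508, 58.48116683959961), 11.229909896850586)
edge 4.4 334.3
edge 3.55 257.1
xrange 426.0464612402052 552.1146778669229
scene ring c [468.6 294.5 101.1] n [-0.137 -0.046  0.99 ] -161.4 147 ((466.9483642578125, 296.3745422363281), (50.14201736450195, 58.63685989379883), 8.69648265838623)
edge 3.31 336.7
edge 3.61 259.4
xrange 428.3737905177693 552.9697391793429
```

View pics/scene3.png

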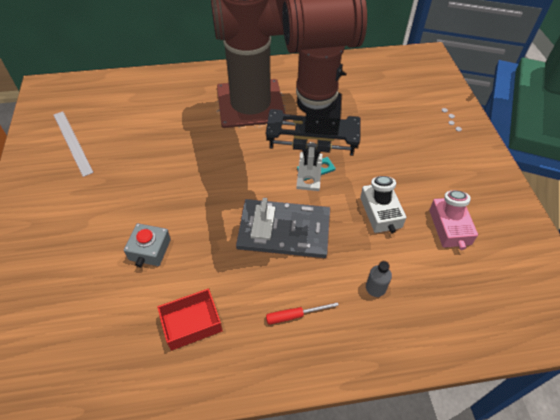

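Picture: the bracket with the hole is now in the gripper at (310,175), and the blank is still in its nest at (262,222). The housing yaw is about 3.6°.

```bash
cat >> h.py <<'E'
YAW=3.6; LENS=np.array([460.3,294.8,100.]); TH=0.35
RB=R.from_euler('z',YAW,degrees=True)*R.from_euler('y',-TH)
m=RB.as_matrix(); FOC=LENS+110*m[:,2]
RT=R.from_matrix(np.c_[-m[:,1],-m[:,2],m[:,0]])
OFF=np.array([-44.8,0,15.3])
TCP=FOC+RB.apply(OFF)
E
python3 - <<'E'
from h import *
print(FOC,TCP,RT.as_euler('xyz',degrees=True))
togo(TCP,RT)
s=env.get_state()
print('in final tool frame, to 40mm above:',RT.inv().apply(TCP+[0,0,40]-s['eef_pos']))
E
```

```text
[422.65567053 292.43161954 203.33099841] [375.41883195 289.45972956 202.34157915] [-69.94647717   0.         -86.4       ]
pos [497.   87.6 240.2] rot [-9.0610e+01 -1.0000e-01 -1.0511e+02] q [ 1.000e+00 -4.200e+00  1.034e+02  1.000e-01  8.150e+01  1.061e+02] w 0.138 f [-0.3  0.3 -2.5] t 9.1
travel [-163.3   39.4 -169.5]
twist [ 20.49 -18.52   3.28]
in final tool frame, to 40mm above: [-209.07969482  -39.26711315 -101.31437497]
```

{"fn": "arm_command", "kwargs": {
  "grip": [255, 255, 255, 255, 255],
  "travel": [
    [0, -5, 0],
    [0, 0, 0],
    [0, 0, 0],
    [0, 0, 0],
    [0, 0, 0]
  ],
  "twist": [
    [5.1, -4.6, 0.8],
    [5.1, -4.6, 0.8],
    [5.1, -4.6, 0.8],
    [5.1, -4.6, 0.8],
    [0, 0, 0]
  ]
}}

```text
t: 9.6
eef_pos: [489.0, 87.5, 227.7]
tcp_rot: [-70.9, -0.1, -85.9]
ft_force: [-0.8, -0.2, -3.1]
gripper_width: 0.132
```

```bash
python3 - <<'E'
from h import *
togo(TCP+[0,0,50],RT)
E
```

```text
pos [489.   87.5 227.7] rot [-70.93  -0.14 -85.86] q [  0.2 -22.  121.4   1.3  61.6  85.7] w 0.132 f [-0.8 -0.2 -3.1] t 9.6
travel [-209.6  -56.1  -85.1]
twist [ 0.98  0.56 -0.04]
```

{"fn": "arm_command", "kwargs": {
  "grip": [255, 255, 255, 255, 255, 255, 255],
  "travel": [
    [-35, -10, -14],
    [-35, -10, -14],
    [-35, -9, -14],
    [-35, -9, -14],
    [-35, -9, -14],
    [-30, -9, -12],
    [0, 0, 0]
  ],
  "twist": [
    [1, 0.5, 0],
    [0, 0, 0],
    [0, 0, 0],
    [0, 0, 0],
    [0, 0, 0],
    [0, 0, 0],
    [0, 0, 0]
  ]
}}

```text
t: 10.3
eef_pos: [372.9, 289.2, 240.9]
tcp_rot: [-71.6, -0.3, -87.8]
ft_force: [0.5, 0.1, -2.3]
gripper_width: 0.134
```

```bash
python3 - <<'E'
from h import *
togo(TCP+[0,0,20],RT)
E
```

```text
pos [372.9 289.2 240.9] rot [-71.63  -0.32 -87.83] q [ 35.7 -21.8 119.7 -11.2  67.2 126.4] w 0.134 f [ 0.5  0.1 -2.3] t 10.3
travel [-0.3 18.4 -3.5]
twist [ 1.69 -1.24  0.77]
```

{"fn": "arm_command", "kwargs": {
  "grip": [255, 255, 255, 255, 255, 255],
  "travel": [
    [0, 9, -2],
    [0, 9, -2],
    [0, 9, -4],
    [0, 8, -4],
    [0, 0, 0],
    [0, 0, 0]
  ],
  "twist": [
    [1.7, -1.2, 0.8],
    [0, 0, 0],
    [0, 0, 0],
    [0, 0, 0],
    [0, 0, 0],
    [0, 0, 0]
  ]
}}

```text
t: 10.9
eef_pos: [372.1, 286.6, 195.7]
tcp_rot: [-70.7, -0.4, -86.8]
ft_force: [0.2, -0.1, -1.5]
gripper_width: 0.135
```

```bash
python3 - <<'E'
from h import *
for n in('top','scene'):
    p,d=env.get_image(n); cv2.imwrite(f'pics/{n}4.png',p[...,::-1]); np.save(f'pics/{n}4_d.npy',d)
    y0,x0=(170,140) if n=='top' else(120,300)
    cv2.imwrite(f'pics/{n}4c.png',cv2.resize(p[y0:y0+140,x0:x0+190,::-1],None,fx=4,fy=4,interpolation=2))
togo(TCP,RT)
E
```

```text
pos [372.2 286.8 196.1] rot [-70.67  -0.38 -86.82] q [ 35.7 -20.8 124.  -12.1  61.  126.9] w 0.133 f [-0.7 -0.2 -1.8] t 11.0
travel [-2.5 -4.8  5.3]
twist [ 0.72 -0.27  0.5 ]
```

View pics/top4c.png

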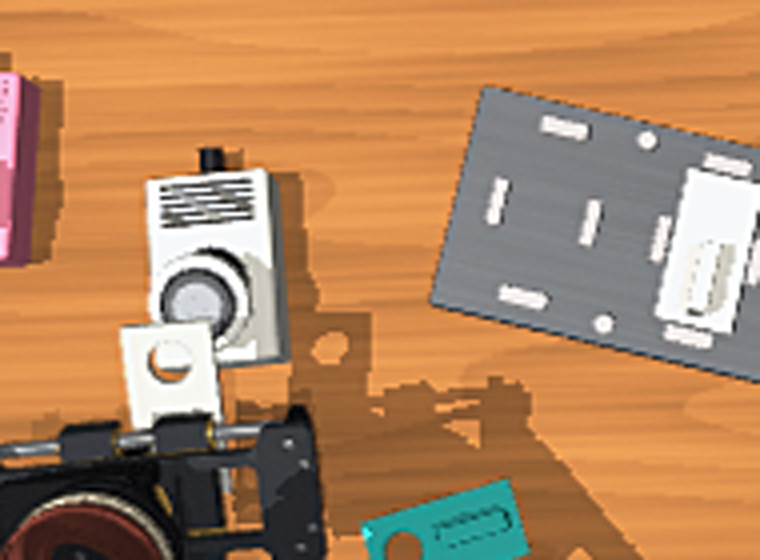

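View pics/scene4c.png

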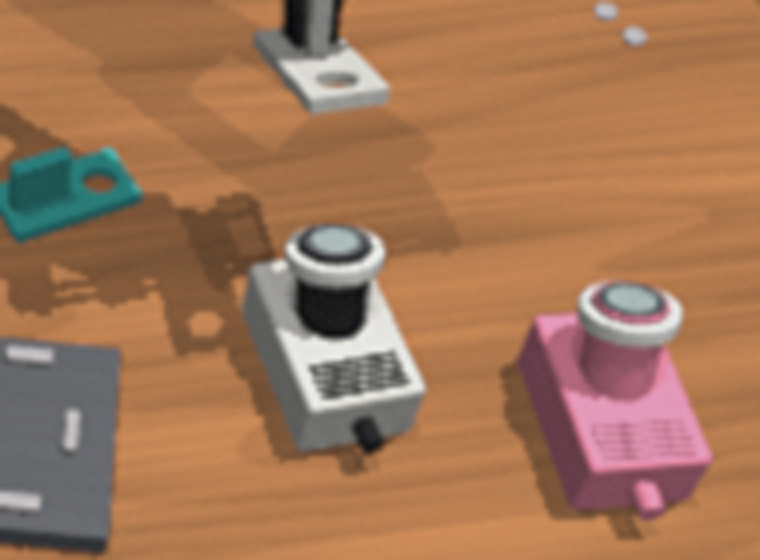

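Both views show the bracket, hole end outward, held in the air above and in front of the white lens. The hole is at (170,360) in the top crop and (337,78) in the scene crop. I'll correct the residual, then measure it.

{"fn": "arm_command", "kwargs": {
  "grip": [255, 255, 255],
  "travel": [
    [-2.5, -5, 5],
    [0, 0, 0],
    [0, 0, 0]
  ],
  "twist": [
    [0.7, -0.3, 0.5],
    [0, 0, 0],
    [0, 0, 0]
  ]
}}

```text
t: 11.3
eef_pos: [376.4, 290.1, 204.9]
tcp_rot: [-69.8, 0.1, -86.4]
ft_force: [0.3, -0.4, -2.1]
gripper_width: 0.134
```

```bash
cat > meas.py <<'E'
from h import *
import sys
tag=sys.argv[1]
togo(TCP,RT)
s=env.get_state(); Rm=R.from_euler('xyz',s['tcp_rot'],degrees=True); T=Rm.as_matrix()
Rbm=np.c_[T[:,2],-T[:,0],-T[:,1]]   # bracket axes implied by tool
for n in('top','scene'):
    p,d=env.get_image(n); cv2.imwrite(f'pics/{n}{tag}.png',p[...,::-1]); X=cloud(n,d)
    L=(X-s['eef_pos'])@Rbm-OFF   # coords rel. expected hole mouth, bracket axes; top face at z=10
    m=(np.abs(L[...,2]-10)<5)&(np.abs(L[...,1])<32)&(L[...,0]>-35)&(L[...,0]<32)
    k,l,st,ce=cv2.connectedComponentsWithStats(m.astype(np.uint8)); i=1+np.argmax(st[1:,4]); m=l==i
    q=L[m]; c=q.mean(0); nn=np.linalg.svd(q-c,full_matrices=False)[2][2]; nn*=np.sign(nn[2])
    print(n,'plane pts',len(q),'normal in exp frame',nn.round(3),'z at hole',(c[2]-(nn[0]*c[0]+nn[1]*c[1])*-1/1 if 0 else (nn@c)/nn[2]).round(2))
    e=q[q[:,0]<26]
    for sg in(1,-1):
        E=[]
        for xx in np.arange(-25,20,5):
            w=q[(q[:,0]>=xx)&(q[:,0]<xx+5)]
            if len(w)>4: E.append((xx+2.5,(sg*w[:,1]).max()*sg))
        E=np.array(E); f=np.polyfit(E[:,0],E[:,1],1); print('  side edge',f.round(3))
    print('  far edge x (exp 22)',np.percentile(q[:,0],98).round(1))
    # hole: dark/other region inside component
    ys,xs=np.nonzero(m); x0,x1,y0,y1=xs.min(),xs.max()+1,ys.min(),ys.max()+1
    inv=(~m[y0:y1,x0:x1]).astype(np.uint8); k,l,st,ce=cv2.connectedComponentsWithStats(inv,connectivity=4)
    for i in range(1,k):
        x,y,w,h,a=st[i]
        if a>15 and x>0 and y>0 and x+w<x1-x0 and y+h<y1-y0:
            # ray to top-face plane
            pc,dr=ray(n,ce[i]+[x0,y0]); o=(pc-s['eef_pos'])@Rbm-OFF; v=dr[0]@Rbm
            P=o+v*((10-o[2])/v[2]); print('  hole px',(ce[i]+[x0,y0]).round(1),a,'in exp frame at top',P.round(1))
            W=Rbm@(P+OFF-[0,0,10])+s['eef_pos']; print('  mouth world',W.round(1),' rel lens frame',(RB.inv().apply(W-LENS)).round(1))
E
python3 meas.py 5
```

```text
pos [376.4 290.1 204.9] rot [-69.75   0.11 -86.36] q [ 35.7 -21.3 123.7 -12.   60.8 126.4] w 0.134 f [ 0.3 -0.4 -2.1] t 11.3
travel [ 0.6  2.1 -1.8]
twist [-0.19 -0.01 -0.12]Traceback (most recent call last):
  File "meas.py", line 11, in <module>
    k,l,st,ce=cv2.connectedComponentsWithStats(m.astype(np.uint8)); i=1+np.argmax(st[1:,4]); m=l==i
                                                                        ~~~~~~~~~^^^^^^^^^^
    return _wrapfunc(a, 'argmax', axis=axis, out=out, **kwds)
    return bound(*args, **kwds)
ValueError: attempt to get argmax of an empty sequence
```

```bash
sed -i 's/@Rbm-OFF/@Rbm+OFF/g; s/(P+OFF-\[0,0,10\])/(P-OFF-[0,0,10])/' meas.py; python3 meas.py 5
```

```text
pos [376.6 290.2 205.2] rot [-69.72   0.13 -86.36] q [ 35.7 -21.4 123.6 -12.   60.8 126.4] w 0.133 f [-0.   0.7 -0.8] t 11.35
travel [ 0.7  2.3 -2.1]
twist [-0.22 -0.   -0.13]
top plane pts 446 normal in exp frame [ 0.004 -0.001  1.   ] z at hole 8.83
  side edge [-1.6000e-02  2.3292e+01]
  side edge [ -0.027 -26.1  ]
  far edge x (exp 22) 21.4
  hole px [179.4 257.6] 86 in exp frame at top [ 1.4 -2.  10. ]
  mouth world [425.2 291.3 206.8]  rel lens frame [  3.5  -1.3 112.4]
scene plane pts 240 normal in exp frame [ 0.031 -0.01   0.999] z at hole 9.36
  side edge [8.0000e-03 2.4145e+01]
  side edge [ -0.033 -24.309]
  far edge x (exp 22) 23.8
  hole px [386.5 138.1] 22 in exp frame at top [ 5.1 -1.2 10. ]
  mouth world [428.7 292.4 208.1]  rel lens frame [  7.3  -0.4 112.5]
```

```bash
python3 - <<'E'
from h import *
for n,(x0,y0,x1,y1) in(('top',(175,230,210,262)),('scene',(368,172,400,198))):
    o=cv2.imread(f'pics/{n}0.png')[y0:y1,x0:x1]
    cv2.imwrite(f'pics/lens_{n}.png',cv2.resize(o,None,fx=14,fy=14,interpolation=0))
    hsv=cv2.cvtColor(o,cv2.COLOR_BGR2HSV).astype(int); g=o.mean(2)
    # white ring outer/inner and dark rim
    b=o.astype(int); bl=b[...,0]-b[...,2]
    print(n,'bluish');m=(bl>6).astype(np.uint8)
    k,l,st,ce=cv2.connectedComponentsWithStats(m)
    for i in range(1,k):
        if st[i,4]>20: print(st[i],(ce[i]+[x0,y0]).round(2),plane(n,ce[i]+[x0,y0],100).round(1))
E
```

```text
top bluish
[  8   9  13  14 109] [188.74 246.2 ] [[458.5 295.4 100. ]]
scene bluish
[ 8  5 15  7 77] [383.06 179.88] [[458.4 296.7 100. ]]
```

View pics/lens_top.png

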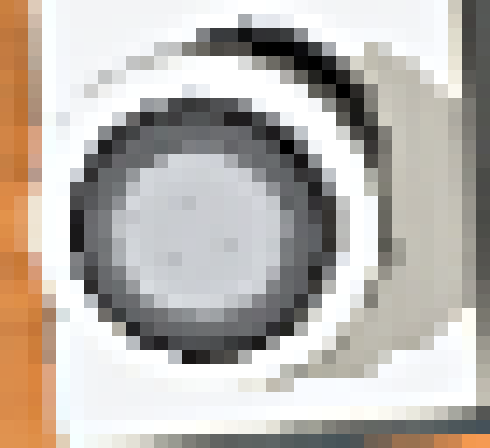

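View pics/lens_scene.png

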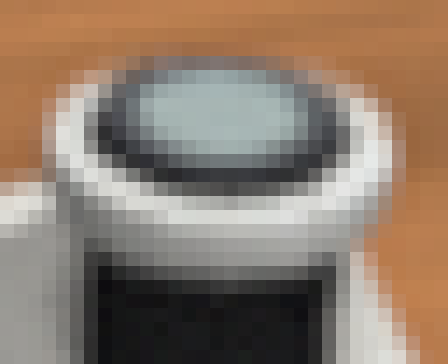

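{"fn": "arm_command", "kwargs": {
  "grip": [255, 255, 255],
  "travel": [
    [-0.5, 1, -4],
    [0, 0, 0],
    [0, 0, 0]
  ],
  "twist": [
    [-0.2, -1, -0.1],
    [0, 0, 0],
    [0, 0, 0]
  ]
}}

```text
t: 11.75
eef_pos: [372.2, 290.3, 201.8]
tcp_rot: [-70.0, -0.4, -85.4]
ft_force: [0.9, 0.1, -1.6]
gripper_width: 0.133
```

```bash
sed -i 's/^YAW=.*/YAW=3.7; LENS=np.array([458.7,295.8,100.]); TH=0.35/' h.py; python3 meas.py 6; python3 - <<'E'
import cv2
a=cv2.imread('pics/top6.png')[240:285,160:205];b=cv2.imread('pics/scene6.png')[115:160,360:405]
cv2.imwrite('pics/holes6.png',cv2.hconcat([cv2.resize(x,None,fx=8,fy=8,interpolation=0) for x in(a,b)]))
E
```

```text
pos [372.2 290.3 201.8] rot [-70.02  -0.39 -85.37] q [ 36.  -21.4 124.  -12.1  60.9 125.7] w 0.133 f [ 0.9  0.1 -1.6] t 11.75
travel [0.1 0.1 1.7]
twist [0.07 1.01 0.05]
top plane pts 441 normal in exp frame [0.008 0.004 1.   ] z at hole 8.76
  side edge [7.0000e-03 2.3455e+01]
  side edge [ 1.1000e-02 -2.5949e+01]
  far edge x (exp 22) 21.8
  hole px [179.2 260. ] 89 in exp frame at top [ 0.7 -1.6 10. ]
  mouth world [420.2 292.6 203. ]  rel lens frame [ -1.   -0.7 110. ]
scene plane pts 248 normal in exp frame [ 0.037 -0.006  0.999] z at hole 9.18
  side edge [1.0000e-02 2.4898e+01]
  side edge [ 1.6000e-02 -2.3571e+01]
  far edge x (exp 22) 23.8
  hole px [386.  137.7] 22 in exp frame at top [ 4.3 -1.2 10. ]
  mouth world [423.5 293.3 204.3]  rel lens frame [  2.6  -0.3 110. ]
```

View pics/holes6.png

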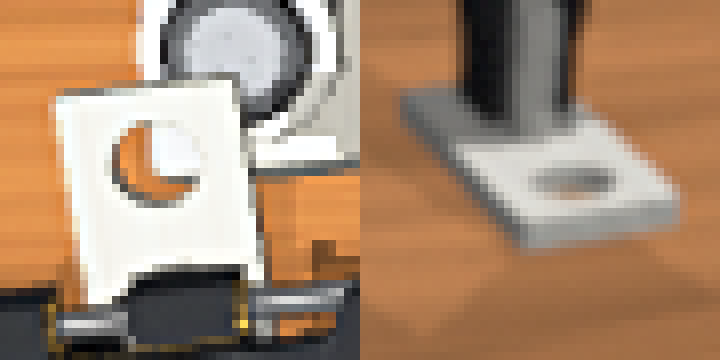

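Both crops agree: the hole rim centre is at (178.9,259.8) in the top view and (386,137.3) in the scene view. The mouth is within about 1–3 mm of the focus in each view. One small trim, then a last check.

{"fn": "arm_command", "kwargs": {
  "grip": [255, 255, 255, 255],
  "travel": [
    [-1, -0.5, 0],
    [0, 0, 0],
    [0, 0, 0],
    [0, 0, 0]
  ],
  "twist": [
    [0, 0.6, 0],
    [0, 0, 0],
    [0, 0, 0],
    [0, 0, 0]
  ]
}}

```text
t: 12.25
eef_pos: [372.0, 291.4, 202.3]
tcp_rot: [-70.0, -0.2, -86.0]
ft_force: [0.7, 0.5, -1.7]
gripper_width: 0.133
```

```bash
python3 meas.py 7; python3 -c "
from h import *
s=env.get_state();print(s['joint_velocities'].round(2),s['torque'].round(2))"
```

```text
pos [372.  291.4 202.3] rot [-70.03  -0.17 -86.  ] q [ 36.2 -21.3 123.9 -12.2  61.  126.5] w 0.133 f [ 0.7  0.5 -1.7] t 12.25
travel [1.2 0.5 1.6]
twist [0.08 0.34 0.06]
top plane pts 427 normal in exp frame [0.006 0.006 1.   ] z at hole 8.83
  side edge [1.4000e-02 2.3484e+01]
  side edge [ 9.0000e-03 -2.5641e+01]
  far edge x (exp 22) 21.6
  hole px [179.1 260. ] 94 in exp frame at top [ 0.8 -1.8 10. ]
  mouth world [420.1 292.9 203.5]  rel lens frame [ -0.9  -0.4 110.5]
scene plane pts 255 normal in exp frame [ 0.035 -0.015  0.999] z at hole 9.45
  side edge [ 0.098 24.934]
  side edge [ 2.1000e-02 -2.4107e+01]
  far edge x (exp 22) 23.5
[ 0.02 -0.06 -0.08  0.05  0.05 -0.03] [0.   0.36 0.  ]
```

View pics/scene7.png

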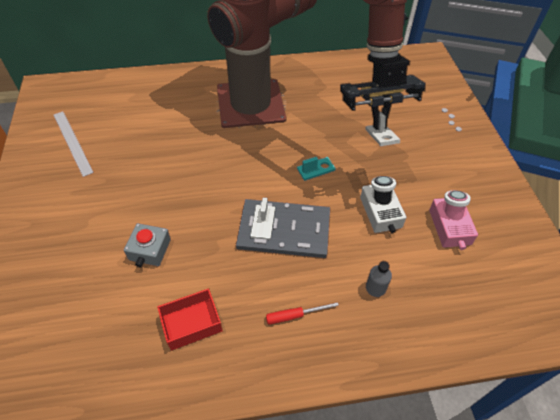

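The final scene picture shows the bracket held still at (383,135), clear of the white camera. The blank is in its nest (262,222), and the stop is down (145,237). The bin, bottle, driver and turquoise piece haven't moved.

```bash
python3 -c "
from rig import env
print(env.hand_in()); print(env.get_state()['t'])"
```

```text
the job is handed in; nothing more can be done
None
the job is handed in; nothing more can be done
```

I pushed the stop fully down, then lifted the drilled bracket out of the left nest and handed in at about 12.3 s with it held at the focus, rib side up. No verdict was reported.

- **Stop:** the head dropped 8.2 mm by depth and held at about 18 N of push. It was still down in the last picture.
- **Hole position:** in the last top-view check the lower mouth was about 1 mm to the side of the lens axis and 110.5 mm out. That assumes the plate's nominal height; depth read the plate about 1 mm lower. The last scene view gave no hole reading. The one before it put the hole 2–3 mm further along the bracket's length, so the two views disagree by about that much.
- **Square to the lens:** the tool is within about 0.1° of the wanted tilt. The top view agrees to about 0.5°, while the scene view's noisier plane fit read about 2° off.
- **Length alignment:** the tool's own reading is within 0.4° of the housing. The bracket edges seen by the cameras scatter by about 1°, and one scene-view edge in the last check read 5.6° off, which I took for noise.
- **Everything else:** the arm was steady at the end, and the blank, bottle, bin, driver and look-alikes looked unmoved. I judged that by eye, not by measurement.

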